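# Close the capsule jar and set its month dial

### The arm

A 7-joint arm with a two-finger parallel gripper is mounted at the origin on a cart in front of the work surface, level with it; the furniture and walls round the work are solid. World frame = base frame: x ahead of the robot, y to its left, z up, the work surface at z = 0. Lengths are in mm, angles in rad, forces in N, time in s.
With the tool pointing down it reaches from about 425 to 950 mm from the base axis. Payload 16.7 kg.
Tool frame: the origin (TCP) lies between the finger pads; the fingertips stand 8 mm ahead of it and the grasp point (between the pads) lies 11 mm behind it; z points along the fingers, y is the line along which they close (so a half turn about z gives the same grasp; the last joint's range is limited). The gripper opens to 94 mm and grips with 3 to 60 N. Pads are 16 mm wide; open, the fingers measure 119 mm over their backs; the gripper's body (75 mm by 177 mm) begins 78 mm behind the grasp point.
Start: joints at [0.953, 0.426, 0.074, 1.606, -0.034, 1.111, -0.067], TCP at [304.94, -602.151, 213.467] pointing down, gripper open.
Joint ranges: [-2.85, 2.85], [-0.5, 2.14], [-1.23, 1.37], [0.21, 2.46], [-1.02, 4.16], [0.16, 2.05], [-2.73, 2.73]. Speed limits (rad/s): [1.89, 1.89, 2.39, 2.39, 3.01, 3.01, 3.01].

### API

Orientations are given as a unit quaternion [w, x, y, z].
In Python, from plant import ctrl gives the robot as it stands.
- The arm moves only by the shell command python3 -m handwheel 'ROWS' [FORCE]. ROWS is text: rows parted by semicolons, each of 7 numbers parted by spaces: the shift along the tool's x, y, z in cm, then the turn, a rotation vector about the tool's x, y, z in rad, then the closure, from 0 (fully open) to 1 (shut). A call has 1 to 20 rows; each row shifts and turns the commanded pose from where the row before left it, along the tool's axes as they then stand; what a row does not reach is not made up. A row lasts 1/8 s, in which the tool goes at most 62.5 mm and 10.7 degrees, less where a joint would pass 70% of its speed; a pose out of reach is approached as far as the arm can. A call with a gripper value outside its range is refused whole. The fingers move at their own pace and stop on an object; FORCE is the grip in N (left out, the last holds). Time passes only in rows, so rows that do not move let the fingers close. It gives the time, the measured TCP pose, the force, the opening and the grip force at its end, in the units of the state.
- ctrl.read_state(): the state, without advancing time (a new reading comes with each control period).
- ctrl.get_image(name): name is "scene" or "side" or "wrist"; returns the picture (420x560x3 uint8, blue, green, red); there is no depth.
- ctrl.get_calibration(name): a dict with "K" (3x3 intrinsics, pixels), "extrinsics" (4x4, takes a point from camera to world coordinates); the wrist camera has in their place "hand_eye" (4x4, takes a point from camera to tool coordinates, whose origin is the TCP and whose axes are the flange's). Camera axes: x right, y up, looking along -z (the intrinsics and any distortion apply to the point x, -y, -z); pixel columns grow to the right and rows downward; lengths in mm; the calibration is good to about 2 mm. A picture is of the moment at which its call begins: read the wrist's pose just before it. get_calibration takes no time and is no camera call.
- ctrl.hand_in(): hands the job in; it is judged then, once.
The state is a dict: "time": time; "joint_pos": joint angles; "joint_vel": joint speeds; "tau": joint torques, N m; "eef_pos": TCP position; "ee_rot": TCP orientation; "ft_force": force on the tool from outside, world axes, zero at the start; "ft_torque": the same for the moment, N m; "gripper_width": finger opening in mm; "gripper_force": force on a finger pad.
Only numpy, scipy, OpenCV 4.12 (cv2) and the standard library are available. Lean on these libraries where they do the work, as an engineer would, in place of code of your own. Each camera call takes 0.05 s, during which the arm holds its last target. There are 200 camera calls.

### The job

The coffee-capsule jar was filled in July: put its lid on and press it gently but fully home. Then press the lid's dial down, turn it until the 7 stands in the little window, and let the dial click up again. Don't shove the jar about, and leave the other things on the worktop alone.

Things in the scene. Friction and masses are not known exactly. Their poses are not given: they have to be found in the camera images.
- jar: Round open white stoneware jar, 104 mm across, 100 mm high, 0.75 kg, loose on the worktop; three coffee capsules (24 mm high) lie in it. Origin: centre of its underside, z up. Mouth 90 mm bore, wall 6 mm. It is brittle: more than 22 N between lid and jar would chip the rim.
- mouth (a point): Centre of the jar's mouth, level with the rim (100 mm above the jar's origin). A black rubber seal ring stands 4 mm proud of the rim. The lid's flange lands on it; about 6 N (lid's weight included) pushes the seal slowly (2 N more at 10 mm/s) 4 mm down into the rim, where it stays, and the flange meets the rim.
- lid: Round lid, 0.22 kg, lying right way up on the worktop. Origin: centre of its underside, z up. From below: plug 85 mm across, 10 mm high, tapering to 79 mm over its lowest 5 mm; metal flange and cover 104 mm across, 10 to 24 mm height; black knob in the middle, by which it is lifted. Resting on the raised seal its origin is 94 mm above the jar's, fully home 90 mm. Any yaw will do.
- knob (a point): Centre of the knob's top face, 53.5 mm above the lid's origin when the dial is up. The knob is round and finely fluted, 42 mm across, stands 29 mm above the cover, and carries the lid when lifted. Knob and number drum are one piece, the dial.
- drum (a point): On the dial's axis at the number face, 21.5 mm above the lid's origin when the dial is up. The drum bears 1 to 12, 30 degrees apart, rising counterclockwise seen from above. Index teeth lock the dial to the lid when up: turned unpressed it takes the lid along. Let go within 6 degrees of a number it clicks up into its notch; else it may hang on a tooth, up to 4.5 mm low (it may start so).
- seven (a point): Centre of the 7 on the drum, 33.2 mm from the dial's axis, 21.8 mm above the lid's origin when the dial is up; turns and sinks with it. A spring holds the dial up (4 N at the top, 1.2 N more per mm). Pressed 4.5 mm or more (from 9.5 N) it turns freely, either way and endlessly, against slight friction (0.03 N m); lower stop at 9 mm (15 N).
- window (a point): Centre of the small window (13 x 12 mm) in the lid's cover, 33.2 mm from the lid's axis on the lid's -x side, 21.8 mm above the lid's origin. The 7 stands in the window when seven lies here.
- espresso_cup: Bystander: small white cup with a handle, 58 x 85 x 49 mm; origin: centre of its underside.
- capsule_4: Bystander: one coffee capsule on the worktop behind the work, 37 mm across, 24 mm high; origin: centre of its underside.
- sugar_caddy: Bystander: grey canister with a wooden lid, 70 mm across, 100 mm high; origin: centre of its underside.
- teaspoon: Bystander: steel teaspoon, 134 x 27 x 12 mm, near the worktop's front edge; origin: centre of its underside.

How it is judged:
By the outcome, as a careful person would: the job done as asked, in the order asked, and still so for the second after the job is handed in, with the robot touching nothing.
It also fails if it takes over 72 s, if anything falls off the work surface, if the arm or the gripper's body presses on something with over 40 N, if the wrist force passes 120 N, or if a joint passes its speed limit or range.

## Working session

There is one attempt and no reset: what is moved stays moved. The work goes in short steps, Python scripts to look and compute and a shell command to move; the robot and the scene stay as the last step left them, time stands still between calls to the robot, and variables do not carry over. Pictures are saved under pics/ and viewed, at most 10 in all, crops included, and the job is handed in when it is done.

```bash
mkdir -p pics; ls; python3 - <<'E'
from plant import ctrl
import cv2,numpy as np
np.set_printoptions(precision=4,suppress=True)
s=ctrl.read_state(); print(s)
for n in("scene","side","wrist"):
    cv2.imwrite(f"pics/{n}0.png",ctrl.get_image(n)); print(n,ctrl.get_calibration(n))
a=cv2.imread("pics/scene0.png");b=cv2.imread("pics/side0.png")
cv2.imwrite("pics/both0.png",cv2.resize(np.vstack([a,b]),(800,1200))[:600]) 
E
```

```text
pics
{'time': 0.0, 'joint_pos': array([ 0.9525,  0.4267,  0.0739,  1.6066, -0.0341,  1.1108, -0.0671]), 'joint_vel': array([-0.001 , -0.0006, -0.0002, -0.0004, -0.0005,  0.0017, -0.0012]), 'tau': array([ -0.0005, -93.5813,   3.6668, -45.4198,  -0.0488,   0.0202,
         0.0001]), 'eef_pos': array([ 304.7644, -601.8252,  212.7832]), 'ee_rot': array([-0.0006,  0.9727,  0.2322, -0.0002]), 'ft_force': array([-0.4231,  0.3871,  0.2791]), 'ft_torque': array([0.0388, 0.0115, 0.001 ]), 'gripper_force': 0.0, 'gripper_width': 93.93832925269406}
scene {'K': array([[401.1559,   0.    , 276.3454],
       [  0.    , 401.1559, 205.9505],
       [  0.    ,   0.    ,   1.    ]]), 'extrinsics': array([[   0.9769,   -0.1459,    0.1562,  681.0073],
       [   0.2137,    0.6612,   -0.7191, -637.4105],
       [   0.0016,    0.7359,    0.6771,  683.4357],
       [   0.    ,    0.    ,    0.    ,    1.    ]])}
side {'K': array([[493.251 ,   0.    , 272.8007],
       [  0.    , 493.251 , 213.0864],
       [  0.    ,   0.    ,   1.    ]]), 'extrinsics': array([[   0.9999,   -0.0067,   -0.0109,  555.1113],
       [  -0.0079,    0.3394,   -0.9406, -901.4928],
       [   0.01  ,    0.9406,    0.3393,  429.4283],
       [   0.    ,    0.    ,    0.    ,    1.    ]])}
wrist {'K': array([[313.6032,   0.    , 276.9388],
       [  0.    , 313.6032, 209.3361],
       [  0.    ,   0.    ,   1.    ]]), 'hand_eye': array([[   0.0002,    0.9606,    0.2779,   81.2031],
       [   1.    ,   -0.0004,    0.001 ,   -0.0259],
       [   0.0011,    0.2779,   -0.9606, -172.3706],
       [   0.    ,    0.    ,    0.    ,    1.    ]])}
```

View pics/scene0.png

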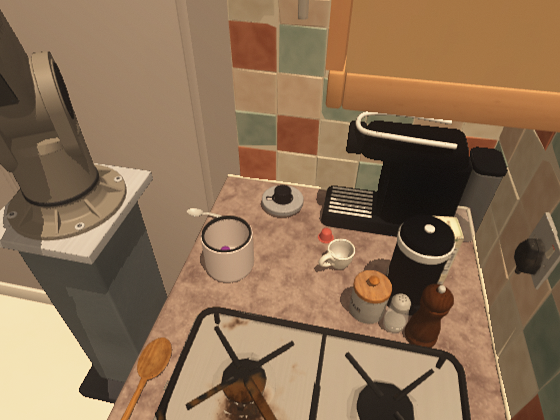

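View pics/side0.png

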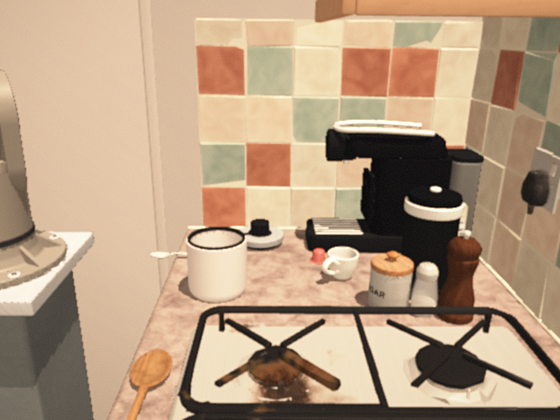

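The scene view shows the jar with its black seal ring around (228,234) and the lid with its black knob around (283,193). The side view shows the jar rim around (217,239) and the knob around (260,227). The cup, red capsule, caddy and spoon are near them. Next I'll triangulate the knob and seal.

```bash
cat > h.py <<'E'
from plant import ctrl
import cv2,numpy as np
from scipy.spatial.transform import Rotation as R
np.set_printoptions(precision=2,suppress=True)
def cam(n):
    c=ctrl.get_calibration(n)
    if n!="wrist": return c["K"],c["extrinsics"]
    s=ctrl.read_state(); T=np.eye(4); q=s["ee_rot"]
    T[:3,:3]=R.from_quat([q[1],q[2],q[3],q[0]]).as_matrix(); T[:3,3]=s["eef_pos"]
    return c["K"],T@c["hand_eye"]
def rays(K,T,p):
    p=np.atleast_2d(p).astype(float); d=np.c_[(p[:,0]-K[0,2])/K[0,0],-(p[:,1]-K[1,2])/K[1,1],-np.ones(len(p))]@T[:3,:3].T
    return T[:3,3],d/np.linalg.norm(d,axis=1)[:,None]
def plane(K,T,p,z):
    o,d=rays(K,T,p); return o+d*((z-o[2])/d[:,2])[:,None]
def proj(K,T,P):
    q=(np.atleast_2d(P)-T[:3,3])@T[:3,:3]; q=q*[1,-1,-1]; q=q@K.T; return q[:,:2]/q[:,2:]
def tri(L):
    A=np.zeros((3,3));b=np.zeros(3)
    for K,T,p in L:
        o,d=rays(K,T,p); M=np.eye(3)-np.outer(d[0],d[0]); A+=M;b+=M@o
    X=np.linalg.solve(A,b); return X,[float(np.linalg.norm(np.cross(X-rays(*l)[0],rays(*l)[1][0]))) for l in L]
def blob(im,box,thr=60):
    x0,y0,x1,y1=box; m=(im[y0:y1,x0:x1].max(2)<thr).astype(np.uint8)
    c,_=cv2.findContours(m,cv2.RETR_EXTERNAL,cv2.CHAIN_APPROX_NONE); c=max(c,key=cv2.contourArea)
    return c[:,0]+[x0,y0]
E
python3 - <<'E'
from h import *
S,D=cv2.imread("pics/scene0.png"),cv2.imread("pics/side0.png")
ks,kd=cam("scene"),cam("side")
a=blob(S,(255,175,310,212)); b=blob(D,(240,212,282,244))
for c in(a,b): print("knob bbox",c.min(0),c.max(0))
# top-edge centre of the knob: highest row of silhouette = far edge of the top face
t=lambda c:np.array([[(c[:,0].min()+c[:,0].max())/2,c[:,1].min()]])
print("far top edge",tri([(*ks,t(a)),(*kd,t(b))]))
for k,c in((ks,a),(kd,b)): print("knob far top edge at z=53.5",plane(*k,t(c),53.5))
# seal outer contour ellipses
for k,im,box in((ks,S,(195,208,260,262)),(kd,D,(180,222,255,262))):
    c=blob(im,box); e=cv2.fitEllipse(cv2.convexHull(c)); print("seal",e)
    for z in(96,100,104,108):
        P=plane(*k,c.astype(float),z)[:,:2]; (x,y),r=cv2.minEnclosingCircle(P.astype(np.float32)); print(z,x,y,r)
m=[]
for k,im,box in((ks,S,(195,208,260,262)),(kd,D,(180,222,255,262))):
    m.append((*k,np.array([cv2.fitEllipse(cv2.convexHull(blob(im,box)))[0]])))
print("seal tri",tri(m))
cv2.imwrite("pics/crop1.png",np.hstack([cv2.resize(S[165:285,180:320],None,fx=2.8,fy=2.8),cv2.resize(D[165:285,160:300],None,fx=2.8,fy=2.8)]))
E
```

```text
knob bbox [272 185] [291 203]
knob bbox [248 220] [269 235]
far top edge (array([533.13, 114.07,  47.74]), [2.621211068153772, 2.621211068153625])
knob far top edge at z=53.5 [[531.84 108.67  53.5 ]]
knob far top edge at z=53.5 [[535.9   95.99  53.5 ]]
seal ((225.71551513671875, 233.63568115234375), (35.43627166748047, 48.8519172668457), 82.79736328125)
96 463.6776123046875 -112.87454223632812 50.13188934326172
100 465.15753173828125 -116.44621276855469 49.79050064086914
104 466.6373291015625 -120.01799011230469 49.44912338256836
108 468.11724853515625 -123.58963775634766 49.10776138305664
seal ((215.8579864501953, 237.6038055419922), (20.610464096069336, 56.026004791259766), 87.8393783569336)
96 465.5411071777344 -102.93533325195312 48.69209671020508
100 466.61566162109375 -112.51538848876953 48.10797119140625
104 467.690185546875 -122.09519958496094 47.52379608154297
108 468.7647399902344 -131.67535400390625 46.939697265625
seal tri (array([ 466.89, -122.58,  103.43]), [0.4546173239339418, 0.4546173239340361])
```

View pics/crop1.png

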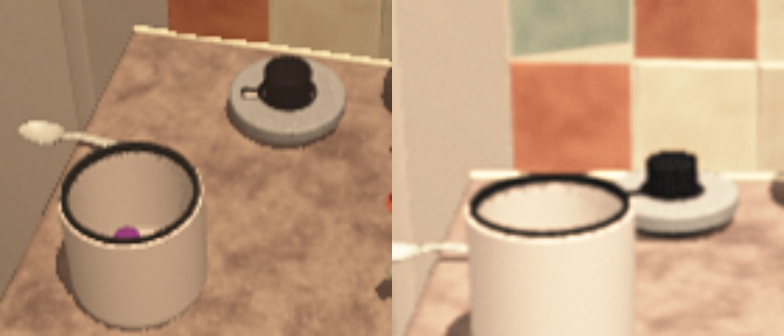

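Triangulation puts the seal centre at about (467,-122,103.5), which fits the rim plus 4 mm. The knob is near (535,87). The window is on the lid's left (-x) side. I'll check wall and machine clearance before moving.

```bash
python3 - <<'E'
from h import *
ks,kd=cam("scene"),cam("side")
print("back edge left, right of lid", plane(*ks,[[230,178],[300,187],[330,190]],0))
print("machine tray corners z=0",plane(*ks,[[322,222],[330,188],[400,234]],0))
print("spoon",plane(*ks,[[190,212],[215,216]],6))
print("flange z=24",plane(*ks,[[262,198],[303,203]],24))
print("cab",tri([(*ks,[[330,106]]),(*kd,[[316,19]])]))
E
```

```text
back edge left, right of lid [[376.22 171.01   0.  ]
 [568.79 174.48   0.  ]
 [647.97 179.38  -0.  ]]
machine tray corners z=0 [[643.13  56.31   0.  ]
 [647.01 187.53  -0.  ]
 [826.66  56.07   0.  ]]
spoon [[322.66  15.04   6.  ]
 [387.07  14.8    6.  ]]
flange z=24 [[487.94  83.74  24.  ]
 [590.35  87.42  24.  ]]
cab (array([ 634.76, -189.2 ,  446.09]), [16.602427330085682, 16.60242733008565])
```

```bash
python3 -m handwheel '3.5 -3.4 0 0 0 0 0;3.5 -3.4 0 0 0 0 0;3.5 -3.4 0 0 0 0 0;3.5 -3.4 0 0 0 0 0;3.5 -3.4 0 0 0 0 0;3.5 -3.4 0 0 0 0 0;3.5 -3.4 0 0 0 0 0;3.5 -3.4 0 0 0 0 0;3.5 -3.4 0 0 0 0 0;3.5 -3.4 0 0 0 0 0;3.5 -3.4 0 0 0 0 0;3.5 -3.4 0 0 0 0 0;3.5 -3.4 0 0 0 0 0;3.5 -3.4 0 0 0 0 0;0 0 0 0 0 -0.17 0;0 0 0 0 0 -0.17 0;0 0 0 0 0 -0.17 0;0 0 0 0 0 -0.17 0;0 0 0 0 0 -0.17 0;0 0 0 0 0 -0.17 0'
python3 - <<'E'
from h import *
K,T=cam("wrist"); im=ctrl.get_image("wrist"); cv2.imwrite("pics/w1.png",im); np.savez("w1",K=K,T=T)
print(ctrl.read_state()["joint_pos"], proj(K,T,[535,86,53.5]))
E
```

```text
time: 2.65
eef_pos: [526.9, 43.8, 213.4]
ee_rot: [-0.0, 0.734, 0.68, -0.0]
ft_force: [0.5, 0.8, -0.1]
gripper_width: 93.9
gripper_force: 0.0
[ 0.22  0.22 -0.49  1.91  0.12  1.04 -0.39] [[281.72 157.01]]
```

View pics/w1.png

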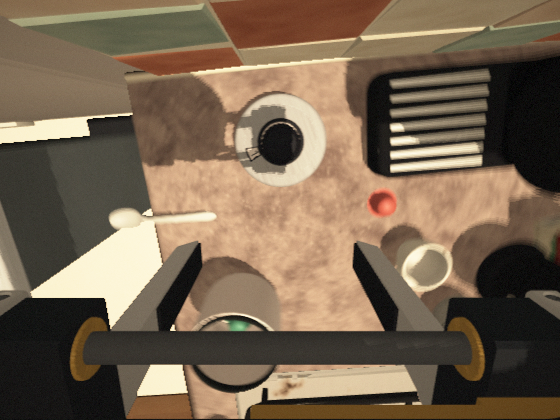

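The wrist view shows the lid disc around (281,140), the knob at (280,141) and the window at about (251,154). The spoon, capsule and cup are clear of the lid. Next I'll refine the lid's position.

```bash
python3 - <<'E'
from h import *
z=np.load("w1.npz"); w=(z["K"],z["T"]); im=cv2.imread("pics/w1.png"); ks=cam("scene"); S=cv2.imread("pics/scene0.png")
# lid: low saturation bright; fit the outline
hsv=cv2.cvtColor(im,cv2.COLOR_BGR2HSV)[80:200,220:345]
m=((hsv[...,1]<45)&(hsv[...,2]>60)).astype(np.uint8)
c=max(cv2.findContours(m,0,cv2.CHAIN_APPROX_NONE)[0],key=cv2.contourArea); c=cv2.convexHull(c)[:,0]+[220,80]
P=plane(*w,c,24)[:,:2].astype(np.float32)
print("lid@24",cv2.minEnclosingCircle(P),cv2.fitEllipse(P))
k=blob(im,(255,115,305,170),45); e=cv2.fitEllipse(cv2.convexHull(k)); print("knob px",e)
Pk=plane(*w,k,53.5)[:,:2].astype(np.float32); print("knob@53.5",cv2.minEnclosingCircle(Pk))
# height: lid disc outline seen in scene
h=cv2.cvtColor(S,cv2.COLOR_BGR2HSV)[178:220,255:308]; m=((h[...,1]<50)&(h[...,2]>90)).astype(np.uint8)
c2=max(cv2.findContours(m,0,cv2.CHAIN_APPROX_NONE)[0],key=cv2.contourArea); c2=cv2.convexHull(c2)[:,0]+[255,178]
# top-face (z=24) far/left/right extremes
for zz in(20,24,28): print(zz,[np.array(cv2.minEnclosingCircle(plane(*w,c,zz)[:,:2].astype(np.float32))[0])],plane(*ks,[[c2[c2[:,0].argmin()][0],c2[c2[:,0].argmin()][1]],[c2[c2[:,0].argmax()][0],c2[c2[:,0].argmax()][1]]],zz).mean(0))
# knob top: far edge in scene vs far point in wrist
a=blob(S,(255,175,310,212)); D=cv2.imread("pics/side0.png"); b=blob(D,(240,212,282,244))
t=lambda c:np.array([[(c[:,0].min()+c[:,0].max())/2,c[:,1].min()]])
print("knob far edge tri",tri([(*ks,t(a)),(*w,t(k))]),tri([(*ks,t(a)),(*w,t(k)),(*cam("side"),t(b))]))
print("window",plane(*w,[[251,154]],24))
cv2.imwrite("pics/w1c.png",cv2.resize(im[90:190,225:340],None,fx=5,fy=5,interpolation=cv2.INTER_CUBIC))
E
```

```text
lid@24 ((551.6189575195312, 102.43266296386719), 43.604408264160156) ((557.7283325195312, 105.06877899169922), (47.44392013549805, 83.85950469970703), 13.677507400512695)
knob px ((278.993896484375, 141.3086395263672), (42.547855377197266, 46.42771530151367), 3.850552558898926)
knob@53.5 ((534.1920166015625, 101.91877746582031), 23.802677154541016)Traceback (most recent call last):
  File "<stdin>", line 13, in <module>
ValueError: max() iterable argument is empty
```

```bash
python3 - <<'E'
from h import *
z=np.load("w1.npz"); w=(z["K"],z["T"]); im=cv2.imread("pics/w1.png")
g=cv2.medianBlur(cv2.cvtColor(im,cv2.COLOR_BGR2GRAY),3)[80:200,220:345]
for r0,r1,zz in((40,52,24),(17,25,53.5)):
    c=cv2.HoughCircles(g,cv2.HOUGH_GRADIENT,1,5,param1=100,param2=8,minRadius=r0,maxRadius=r1)[0][:4]
    for u in c:
        p=u[:2]+[220,80]; P=plane(*w,[p,p+[u[2],0],p+[0,u[2]],p-[0,u[2]]],zz); print(zz,p,u[2],P[0],np.linalg.norm(P[1:]-P[0],axis=1))
S=cv2.imread("pics/scene0.png"); ks=cam("scene"); a=blob(S,(255,175,310,212)); b=blob(cv2.imread("pics/side0.png"),(240,212,282,244))
k=blob(im,(255,115,305,170),45)
t=lambda c:np.array([[(c[:,0].min()+c[:,0].max())/2,c[:,1].min()]])
print("far edge",t(k),tri([(*ks,t(a)),(*w,t(k))]))
print("window",plane(*w,[[251,154]],24))
cv2.imwrite("pics/w1c.png",cv2.resize(im[90:190,225:340],None,fx=5,fy=5,interpolation=cv2.INTER_CUBIC))
E
```

```text
24 [280.5 140.5] 44.8 [535.11 101.13  24.  ] [50.57 51.5  47.66]
24 [274.5 140.5] 50.1 [528.36 101.65  24.  ] [56.55 57.87 53.07]
24 [277.5 136.5] 45.9 [532.07 105.79  24.  ] [51.63 52.45 48.46]
24 [283.5 134.5] 51.4 [538.95 107.46  24.  ] [57.72 58.81 53.84]
53.5 [280.5 141.5] 23.3 [534.89 102.04  53.5 ] [24.18 24.18 23.22]
53.5 [275.5 145.5] 24.4 [529.4   98.37  53.5 ] [25.41 25.52 24.46]
53.5 [280.5 148.5] 24.4 [534.37  94.9   53.5 ] [25.47 25.65 24.59]
53.5 [264.5 124.5] 24.4 [519.82 120.28  53.5 ] [24.96 24.61 23.61]
far edge [[279. 118.]] (array([531.94, 124.89,  40.38]), [3.277308199482164, 3.2773081994822553])
window [[500.4   88.65  24.  ]]
```

View pics/w1c.png

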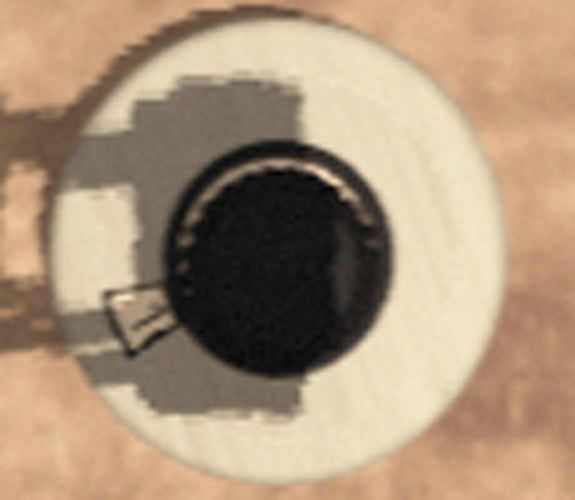

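The crop shows the lid disc centred at about (280,140), with the knob concentric and the window to the lower left. Its character can't be read at this size. The wrist and scene views disagree by about 15 mm in y, so I'll check them against common features.

```bash
python3 - <<'E'
from h import *
z=np.load("w1.npz"); w=(z["K"],z["T"]); im=cv2.imread("pics/w1.png"); S=cv2.imread("pics/scene0.png");D=cv2.imread("pics/side0.png"); ks=cam("scene");kd=cam("side")
th=np.linspace(0,2*np.pi,200)
ring=lambda x,y,zz,r:np.c_[x+r*np.cos(th),y+r*np.sin(th),0*th+zz]
q=proj(*w,ring(467,-122,104,49)); print("seal in wrist",q.min(0),q.max(0))
def red(I):
    h=cv2.cvtColor(I,cv2.COLOR_BGR2HSV); m=(((h[...,0]<6)|(h[...,0]>174))&(h[...,1]>170)&(h[...,2]>90)).astype(np.uint8)
    return m
for n,I,b in(("scene",S,(310,222,340,245)),("side",D,(305,240,330,268)),("wrist",im,(360,180,405,225))):
    m=red(I)[b[1]:b[3],b[0]:b[2]]; y,x=np.nonzero(m); p=[[x.mean()+b[0],y.mean()+b[1]]]; print(n,len(x),p,plane(*dict(scene=ks,side=kd,wrist=w)[n],p,18))
for n,k in(("scene",ks),("side",kd)):
    for L in((535,101),(535,86)):
        q=proj(*k,ring(*L,24,52)); t=proj(*k,ring(*L,53.5,21)); print(n,L,"flange",q.min(0),q.max(0),"knobtop",t.min(0),t.max(0))
E
```

```text
seal in wrist [188.37 320.79] [278.8 395.7]
scene 127 [[np.float64(325.81102362204723), np.float64(235.93700787401576)]] [[658.46  -4.58  18.  ]]
side 0 [[np.float64(nan), np.float64(nan)]] [[nan nan nan]]
wrist 94 [[np.float64(378.3829787234043), np.float64(200.82978723404256)]] [[648.04  20.44  18.  ]]
scene (535, 101) flange [261.13 182.98] [302.86 210.51] knobtop [273.53 181.7 ] [290.72 192.74]
scene (535, 86) flange [259.66 186.61] [301.85 214.74] knobtop [272.17 185.47] [289.55 196.77]
side (535, 101) flange [234.32 223.28] [281.87 241.12] knobtop [248.44 215.85] [267.81 222.65]
side (535, 86) flange [233.87 225.66] [282.05 243.98] knobtop [248.17 218.22] [267.8 225.2]<stdin>:10: RuntimeWarning: Mean of empty slice.
  ret = ret.dtype.type(ret / rcount)
```

```bash
python3 -m handwheel '0 0 0 0 0 0.175 0;0 0 0 0 0 0.175 0;0 0 0 0 0 0.175 0;0 0 0 0 0 0.175 0;0 0 0 0 0 0.175 0;0 0 0 0 0 0.175 0;0 0 0 0 0 0.175 0;0 0 0 0 0 0.175 0;0 0 0 0 0 0.175 0;0 0 0 0 0 0.175 0;0 0 0 0 0 0.175 0;0 0 0 0 0 0.175 0;0 0 0 0 0 0.175 0;0 0 0 0 0 0.175 0;0 0 0 0 0 0.175 0;0 0 0 0 0 0 0'
python3 - <<'E'
from h import *
K,T=cam("wrist"); im=ctrl.get_image("wrist"); cv2.imwrite("pics/w2.png",im); np.savez("w2",K=K,T=T)
print(ctrl.read_state()["joint_pos"], proj(K,T,[[535,86,53.5],[535,100,53.5],[535,86,24],[535,100,24]]))
E
```

```text
time: 4.7
eef_pos: [526.0, 43.7, 209.0]
ee_rot: [0.004, 0.882, -0.472, -0.004]
ft_force: [-0.4, 0.3, 0.2]
gripper_width: 93.9
gripper_force: 0.0
[-0.36  0.2   0.18  1.94 -0.04  1.02 -2.72] [[247.49 222.89]
 [240.78 232.84]
 [249.47 214.89]
 [243.24 224.16]]
```

View pics/w2.png

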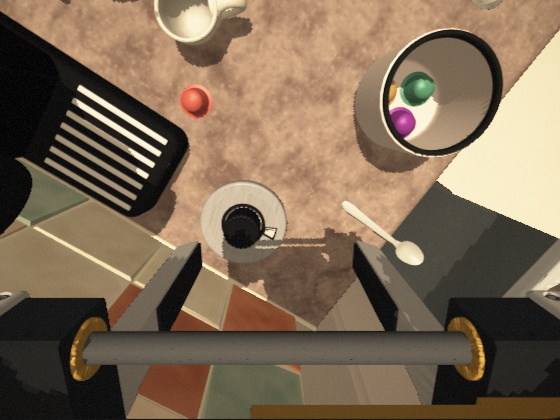

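The second wrist view, turned the other way, shows the lid disc at about (243,223) and the window at (268,233). The seal ring is centred around (442,93), with capsules visible inside the jar. Joint 7 is at its limit here. I'll triangulate lid, seal and wall from the two wrist views.

```bash
python3 - <<'E'
from h import *
W=[]
for n in(1,2):
    z=np.load(f"w{n}.npz"); W.append((z["K"],z["T"],cv2.imread(f"pics/w{n}.png")))
def hough(im,b,r0,r1,n=2):
    g=cv2.medianBlur(cv2.cvtColor(im,cv2.COLOR_BGR2GRAY),3)[b[1]:b[3],b[0]:b[2]]
    c=cv2.HoughCircles(g,cv2.HOUGH_GRADIENT,1,4,param1=100,param2=7,minRadius=r0,maxRadius=r1)[0][:n]
    return c+[b[0],b[1],0]
h1=hough(W[0][2],(220,80,345,200),43,48); h2=hough(W[1][2],(190,165,305,280),38,45); print(h1,h2)
p=[[280.0,140.0]];
print("disc tri",tri([(*W[0][:2],p),(*W[1][:2],h2[:1,:2])]), tri([(*W[0][:2],h1[:1,:2]),(*W[1][:2],h2[:1,:2])]))
print("disc@24",[plane(*W[0][:2],h1[:1,:2],24),plane(*W[1][:2],h2[:1,:2],24)])
# seal outer contour in w2
c=blob(W[1][2],(380,20,510,165),50); hh=cv2.convexHull(c)
for zz in(100,104,108): print("seal w2",zz,cv2.minEnclosingCircle(plane(*W[1][:2],hh[:,0],zz)[:,:2].astype(np.float32)))
print("wall w1",plane(*W[0][:2],[[130,75],[300,63],[350,58]],0)," w2",plane(*W[1][:2],[[165,238],[250,290],[315,328]],0))
K=[blob(W[0][2],(255,115,305,170),40),blob(W[1][2],(215,195,270,255),40)]
for k in K: print("knob",cv2.fitEllipse(k), cv2.minEnclosingCircle(k))
a=cv2.resize(W[0][2][90:190,230:330],(400,400),interpolation=2);b=cv2.resize(W[1][2][175:275,195:295],(400,400),interpolation=2)
cv2.imwrite("pics/c2.png",np.hstack([a,b]))
E
```

```text
[[280.5 140.5  44.8]
 [277.5 134.5  44.1]] [[243.5 221.5  42.2]
 [239.5 220.5  38.9]]
disc tri (array([534.95, 101.03,  11.68]), [0.32950149141070795, 0.32950149141084567]) (array([535.31, 100.49,  13.44]), [0.14740006028855346, 0.14740006028878477])
disc@24 [array([[535.11, 101.13,  24.  ]]), array([[536.52,  96.97,  24.  ]])]
seal w2 100 ((463.7771911621094, -117.05860900878906), 50.20714569091797)
seal w2 104 ((465.3294677734375, -115.72187805175781), 49.49259948730469)
seal w2 108 ((466.8815612792969, -114.38480377197266), 48.778018951416016)
wall w1 [[369.5  185.54   0.  ]
 [563.43 183.25   0.  ]
 [619.72 184.11   0.  ]]  w2 [[606.93 180.26   0.  ]
 [474.32 184.05   0.  ]
 [364.19 184.84   0.  ]]
knob ((278.7318420410156, 142.4383087158203), (39.57483673095703, 43.647666931152344), 0.8391956090927124) ((280.0, 141.1630401611328), 23.184715270996094)
knob ((242.5325927734375, 225.4130401611328), (41.178504943847656, 43.08894348144531), 10.63517951965332) ((242.17391967773438, 225.82608032226562), 22.05574607849121)
```

View pics/c2.png

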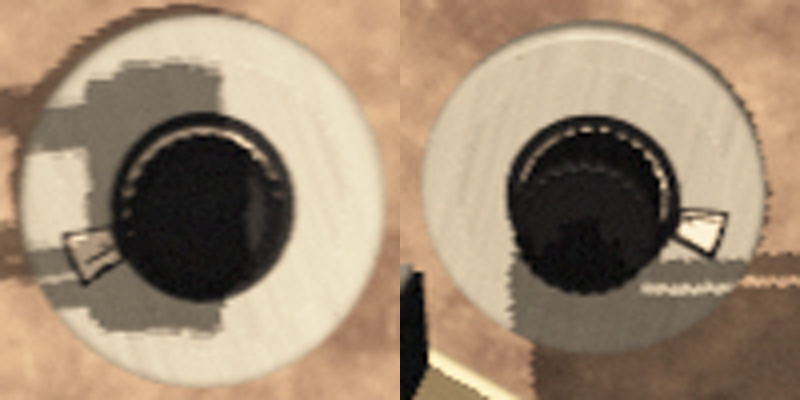

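The crops confirm the lid at (535.5,99) and the jar mouth at about (466,-118). The wall is at y≈184. To clear it I'll grasp with the closing axis along x and lean the tool about that axis, away from the wall.

```bash
python3 -m handwheel '0 0 0 0 0 -0.18 0;0 0 0 0 0 -0.18 0;0 0 0 0 0 -0.18 0;0 0 0 0 0 -0.18 0;0 0 0 0 0 -0.18 0;0 0 0 0 0 -0.18 0;0 0 0 0 0 -0.18 0;0 0 0 0 0 -0.18 0;0 0 0 0 0 -0.18 0;0 0 0 0 0 -0.18 0;0 0 0 0 0 -0.18 0;0 0 0 0 0 -0.18 0;0 0 0 0 0 -0.18 0;0 0 0 0 0 -0.18 0;0 0 0 0 0.175 0 0;0 0 0 0 0 0 0'
cat >> h.py <<'E'
def go(P):
    s=ctrl.read_state(); q=s["ee_rot"]; M=R.from_quat([q[1],q[2],q[3],q[0]]).as_matrix()
    print("pos",s["eef_pos"],"x",M[:,0],"z",M[:,2],"yaw",np.degrees(np.arctan2(M[1,0],M[0,0])),"j",s["joint_pos"]); print("shift cm",M.T@(np.array(P)-s["eef_pos"])/10)
E
python3 -c "
from h import *
go([535.5,99,120]);go([535.5,99,42])"
```

```text
time: 6.75
eef_pos: [526.3, 39.4, 209.3]
ee_rot: [-0.064, 0.719, 0.69, 0.06]
ft_force: [-0.1, -1.0, 0.3]
gripper_width: 93.8
gripper_force: 0.0
pos [526.25  39.39 209.31] x [0.04 0.98 0.17] z [-0.    0.17 -0.98] yaw 87.61100761823565 j [ 0.04  0.2  -0.13  1.94 -0.18  1.   -0.04]
shift cm [4.35 0.77 9.83]
pos [526.25  39.39 209.31] x [0.04 0.98 0.17] z [-0.    0.17 -0.98] yaw 87.61100761823565 j [ 0.04  0.2  -0.13  1.94 -0.18  1.   -0.04]
shift cm [ 2.99  0.85 17.51]
```

```bash
python3 -m handwheel '1.09 0.2 2.4 0 0 0 0;1.09 0.2 2.4 0 0 0 0;1.09 0.2 2.4 0 0 0 0;1.09 0.2 2.4 0 0 0 0;0 0 0 0 0 0 0;0 0 0 0 0 0 0'
python3 - <<'E'
from h import *
K,T=cam("wrist"); im=ctrl.get_image("wrist"); cv2.imwrite("pics/w3.png",im); np.savez("w3",K=K,T=T)
for L in((535.5,99),): 
    p=proj(K,T,[[*L,24],[*L,53.5]]); print("pred",p)
g=cv2.medianBlur(cv2.cvtColor(im,cv2.COLOR_BGR2GRAY),3); x,y=p[0]
b=[int(max(0,x-100)),int(max(0,y-100)),int(x+100),int(min(420,y+100))]; 
c=cv2.HoughCircles(g[b[1]:b[3],b[0]:b[2]],cv2.HOUGH_GRADIENT,1,6,param1=100,param2=10,minRadius=52,maxRadius=72)
for u in c[0][:4]: q=u[:2]+[b[0],b[1]]; print("disc",q,u[2],plane(K,T,[q,q+[u[2],0]],24))
x,y=p[1]; k=blob(im,[int(x-50),int(y-50),int(x+50),int(y+50)],45); print("knob",k.min(0),k.max(0),cv2.fitEllipse(k))
z=k[:,0].mean()
cv2.imwrite("pics/c3.png",cv2.resize(im[40:320,140:420],(560,560),interpolation=2)); go([535.5,99,42])
E
```

```text
time: 7.5
eef_pos: [535.6, 101.5, 122.9]
ee_rot: [-0.063, 0.717, 0.692, 0.059]
ft_force: [-0.0, -0.4, 0.9]
gripper_width: 94.2
gripper_force: 0.0
pred [[278.06 233.71]
 [277.82 240.35]]
disc [278.5 231.5] 55.5 [[535.97 101.04  24.  ]
 [586.55  99.4   24.  ]]
disc [270.5 234.5] 63.2 [[528.56  98.49  24.  ]
 [586.23  96.63  24.  ]]
disc [283.5 224.5] 63.5 [[540.74 107.35  24.  ]
 [598.43 105.46  24.  ]]
disc [290.5 227.5] 67.0 [[547.03 104.38  24.  ]
 [607.93 102.39  24.  ]]
knob [251 206] [306 256] ((278.703369140625, 230.16087341308594), (47.730587005615234, 56.49905776977539), 97.36048889160156)
pos [535.78 101.29 123.1 ] x [0.04 0.98 0.17] z [-0.    0.17 -0.99] yaw 87.91266864849591 j [-0.06  0.32 -0.16  1.99 -0.16  0.8  -0.13]
shift cm [-1.62  0.05  7.95]
```

View pics/c3.png

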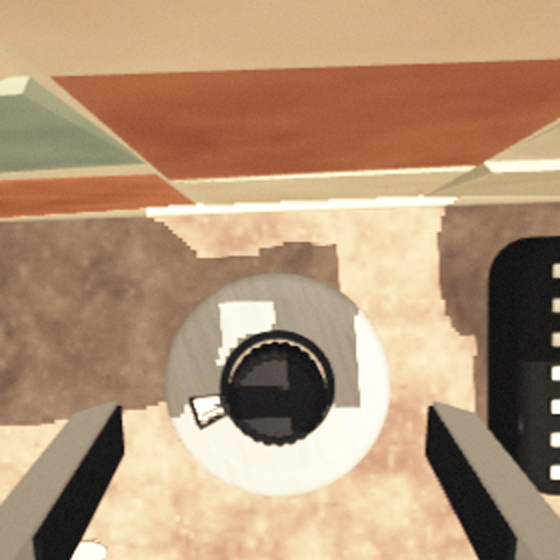

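The crop shows the lid centred between the fingers, at about (278.5,232) in the full picture. The knob agrees with (536,100). I'll descend and grasp.

```bash
python3 -m handwheel '-0.25 0.01 1.33 0 0 0 0;-0.25 0.01 1.33 0 0 0 0;-0.25 0.01 1.33 0 0 0 0;-0.25 0.01 1.33 0 0 0 0;-0.25 0.01 1.33 0 0 0 0;-0.25 0.01 1.33 0 0 0 0;0 0 0 0 0 0 0;0 0 0 0 0 0 0' && python3 -c "
from h import *
go([536,100,42])"
```

```text
time: 8.55
eef_pos: [535.2, 100.9, 41.1]
ee_rot: [-0.064, 0.717, 0.692, 0.059]
ft_force: [0.2, 1.5, -0.6]
gripper_width: 94.3
gripper_force: 0.0
pos [535.24 100.89  41.08] x [0.04 0.98 0.17] z [-0.    0.17 -0.99] yaw 87.94178408718848 j [-0.06  0.44 -0.17  2.04 -0.17  0.63 -0.11]
shift cm [-0.07  0.08 -0.11]
```

```bash
python3 -m handwheel '0 0 0 0 0 0 1;0 0 0 0 0 0 1;0 0 0 0 0 0 1;0 0 0 0 0 0 1;0 0 0 0 0 0 1;0 0 0 0 0 0 1;0 0 0 0 0 0 1;0 0 0 0 0 0 1' 30; python3 -m handwheel '-0.1 0 -0.6 0 0 0 1;-0.1 0 -0.6 0 0 0 1;0 0 0 0 0 0 1;0 0 0 0 0 0 1'
```

```text
time: 9.55
eef_pos: [535.3, 100.8, 41.1]
ee_rot: [-0.064, 0.717, 0.692, 0.059]
ft_force: [0.4, -1.1, 4.2]
gripper_width: 41.4
gripper_force: 30.0
time: 10.05
eef_pos: [535.0, 96.8, 52.4]
ee_rot: [-0.064, 0.717, 0.692, 0.059]
ft_force: [0.1, 0.1, -2.4]
gripper_width: 41.3
gripper_force: 30.0
```

```bash
python3 -m handwheel '0.43 0 -2.46 0 0 0 1;0.43 0 -2.46 0 0 0 1;0.43 0 -2.46 0 0 0 1;0.43 0 -2.46 0 0 0 1;0.43 0 -2.46 0 0 0 1;0.43 0 -2.46 0 0 0 1;-2 -0.3 -0.35 0 0 0 1;-3.5 -0.6 -0.6 0 0 0 1;-3.5 -0.6 -0.6 0 0 0 1;-3.5 -0.6 -0.6 0 0 0 1;-3.5 -0.6 -0.6 0 0 0 1;-3.5 -0.6 -0.6 0 0 0 1;-3.5 -0.6 -0.6 0 0 0 1;-3.5 -0.6 -0.6 0 0 0 1;-3.5 -0.6 -0.6 0 0 0 1;-2.7 -0.4 -0.47 0 0 0 1;-1.2 0 -0.2 0 0 0 1;0 0 0 0 0 0 1;0 0 0 0 0 0 1'
python3 - <<'E'
from h import *
K,T=cam("wrist"); im=ctrl.get_image("wrist"); cv2.imwrite("pics/w4.png",im); np.savez("w4",K=K,T=T)
th=np.linspace(0,6.28,200); q=proj(K,T,np.c_[466+49*np.cos(th),-116+49*np.sin(th),0*th+104]); print("pred",q.min(0),q.max(0)); go([466,-116,200])
b=[int(max(q[:,0].min()-25,0)),int(max(q[:,1].min()-25,0)),int(q[:,0].max()+25),int(min(419,q[:,1].max()+25))]
c=blob(im,b,50); h=cv2.convexHull(c); print(h[:,0].min(0),h[:,0].max(0))
for zz in(100,104,108): print(zz,cv2.minEnclosingCircle(plane(K,T,h[:,0],zz)[:,:2].astype(np.float32)))
E
```

```text
time: 12.42
eef_pos: [470.2, -243.8, 201.6]
ee_rot: [-0.064, 0.716, 0.693, 0.059]
ft_force: [-0.1, 0.2, -1.9]
gripper_width: 41.3
gripper_force: 30.0
pred [212.13  26.17] [325.24 143.44]
pos [ 470.16 -243.86  201.72] x [0.03 0.98 0.17] z [-0.    0.17 -0.98] yaw 88.03384973997227 j [ 0.4   0.26  0.07  1.88 -0.19  1.09  0.53]
shift cm [12.54 -0.83  2.38]
[211  26] [323 143]
100 ((464.6217041015625, -114.88150024414062), 49.91524124145508)
104 ((464.7509460449219, -115.98477172851562), 49.215675354003906)
108 ((464.8802490234375, -117.08806610107422), 48.516178131103516)
```

```bash
python3 - <<'E'
from h import *
z=np.load("w4.npz");K,T=z["K"],z["T"]; im=cv2.imread("pics/w4.png"); t=np.array([470.2,-243.8,201.6]); c=t-[0,0.5,41.1]
th=np.linspace(0,6.28,300); q=proj(K,T,c+np.c_[52*np.cos(th),52*np.sin(th),0*th+24]); print("flange pred",q.min(0),q.max(0)); k=proj(K,T,c+np.c_[21*np.cos(th),21*np.sin(th),0*th+53.5]); print("knob pred",k.min(0),k.max(0))
hsv=cv2.cvtColor(cv2.medianBlur(im,3),cv2.COLOR_BGR2HSV).astype(int)
for col in(255,278,300): print(col,"rows from 150:",[(r,hsv[r,col,1],hsv[r,col,2]) for r in range(int(q[:,1].min())-14,int(q[:,1].min())+14,2)])
r=int(q[:,1].mean())-15
for r in (r-15,r): print(r,[(x,hsv[r,x,1],hsv[r,x,2]) for x in list(range(int(q[:,0].min())-12,int(q[:,0].min())+14,3))+list(range(int(q[:,0].max())-12,int(q[:,0].max())+14,3))], [ (proj(K,T,c+[0,0,24]))])
E
```

```text
flange pred [198.02 173.77] [357.02 329.52]
knob pred [239.38 229.8 ] [314.27 302.81]
255 rows from 150: [(159, np.int64(101), np.int64(106)), (161, np.int64(103), np.int64(104)), (163, np.int64(101), np.int64(106)), (165, np.int64(103), np.int64(114)), (167, np.int64(99), np.int64(119)), (169, np.int64(99), np.int64(111)), (171, np.int64(97), np.int64(103)), (173, np.int64(101), np.int64(101)), (175, np.int64(103), np.int64(99)), (177, np.int64(97), np.int64(100)), (179, np.int64(62), np.int64(151)), (181, np.int64(58), np.int64(203)), (183, np.int64(53), np.int64(216)), (185, np.int64(50), np.int64(224))]
278 rows from 150: [(159, np.int64(99), np.int64(118)), (161, np.int64(100), np.int64(117)), (163, np.int64(99), np.int64(116)), (165, np.int64(99), np.int64(116)), (167, np.int64(95), np.int64(118)), (169, np.int64(103), np.int64(114)), (171, np.int64(100), np.int64(112)), (173, np.int64(98), np.int64(112)), (175, np.int64(75), np.int64(119)), (177, np.int64(60), np.int64(188)), (179, np.int64(54), np.int64(214)), (181, np.int64(48), np.int64(228)), (183, np.int64(48), np.int64(2
[... 1231 characters left out ...]
77.3 , 253.75]])]
237 [(186, np.int64(46), np.int64(251)), (189, np.int64(46), np.int64(251)), (192, np.int64(46), np.int64(251)), (195, np.int64(103), np.int64(156)), (198, np.int64(101), np.int64(175)), (201, np.int64(93), np.int64(148)), (204, np.int64(60), np.int64(114)), (207, np.int64(59), np.int64(116)), (210, np.int64(61), np.int64(118)), (345, np.int64(61), np.int64(118)), (348, np.int64(59), np.int64(116)), (351, np.int64(60), np.int64(111)), (354, np.int64(60), np.int64(192)), (357, np.int64(53), np.int64(223)), (360, np.int64(52), np.int64(222)), (363, np.int64(51), np.int64(223)), (366, np.int64(53), np.int64(223)), (369, np.int64(52), np.int64(222))] [array([[277.3 , 253.75]])]
```

```bash
python3 -m handwheel '1.2 -0.1 0.2 0 0 0 1;2.2 -0.15 0.38 0 0 0 1;2.5 -0.2 0.44 0 0 0 1;2.5 -0.2 0.44 0 0 0 1;2.2 -0.15 0.38 0 0 0 1;1.4 -0.1 0.25 0 0 0 1;0.6 0 0.1 0 0 0 1;0 0 0 0 0 0 1' ; python3 -m handwheel '-0.35 0 1.97 0 0 0 1;-0.35 0 1.97 0 0 0 1;0 0 0 0 0 0 1;0 0 0 0 0 0 1'; python3 -c "
from h import *
go([465,-115.5,150])"
```

```text
time: 13.48
eef_pos: [465.3, -117.0, 202.0]
ee_rot: [-0.064, 0.717, 0.692, 0.059]
ft_force: [0.4, -0.2, -2.0]
gripper_width: 41.0
gripper_force: 30.0
time: 13.98
eef_pos: [465.1, -117.6, 162.5]
ee_rot: [-0.063, 0.717, 0.692, 0.059]
ft_force: [0.4, -0.3, -2.1]
gripper_width: 41.2
gripper_force: 30.0
pos [ 465.09 -117.62  162.5 ] x [0.04 0.98 0.17] z [-0.    0.17 -0.99] yaw 87.90399279034219 j [ 0.25  0.21 -0.02  2.05 -0.2   0.94  0.32]
shift cm [-0.01 -0.    1.27]
```

```bash
python3 -m handwheel '0 0 0.65 0 0 0 1;0 0 0.65 0 0 0 1;0 0 0 0 0 0 1'; python3 -m handwheel '-0.035 0 0.2 0 0 0 1;-0.035 0 0.2 0 0 0 1;-0.035 0 0.2 0 0 0 1;-0.035 0 0.2 0 0 0 1;0 0 0 0 0 0 1'
```

```text
time: 14.35
eef_pos: [464.5, -114.6, 148.7]
ee_rot: [-0.064, 0.717, 0.692, 0.058]
ft_force: [0.5, 0.3, -2.1]
gripper_width: 41.2
gripper_force: 30.0
time: 14.98
eef_pos: [464.6, -114.9, 140.8]
ee_rot: [-0.064, 0.717, 0.692, 0.059]
ft_force: [-0.1, -0.7, -1.6]
gripper_width: 41.5
gripper_force: 30.0
```

```bash
for i in 1 2; do python3 -m handwheel '-0.017 0 0.1 0 0 0 1;-0.017 0 0.1 0 0 0 1;0 0 0 0 0 0 1' | egrep 'pos|ft'; done
```

```text
eef_pos: [464.6, -114.8, 138.9]
ft_force: [-1.1, -0.2, -2.3]
eef_pos: [464.7, -114.9, 137.1]
ft_force: [-1.1, -0.3, 3.1]
```

```bash
for i in 1 2 3; do python3 -m handwheel '-0.008 0 0.05 0 0 0 1;-0.008 0 0.05 0 0 0 1;-0.008 0 0.05 0 0 0 1;0 0 0 0 0 0 1' | egrep 'pos|ft'; done
```

```text
eef_pos: [464.7, -114.9, 135.4]
ft_force: [-0.7, -0.7, 4.2]
eef_pos: [464.7, -114.8, 133.9]
ft_force: [0.3, -0.7, 3.8]
eef_pos: [464.7, -114.8, 132.4]
ft_force: [0.4, -0.7, 5.1]
```

```bash
for i in 1 2; do python3 -m handwheel '-0.008 0 0.05 0 0 0 1;-0.008 0 0.05 0 0 0 1;-0.008 0 0.05 0 0 0 1;0 0 0 0 0 0 1' | egrep 'pos|ft'; done
```

```text
eef_pos: [464.7, -114.8, 131.0]
ft_force: [0.3, -0.9, 6.3]
eef_pos: [464.7, -114.8, 129.6]
ft_force: [-0.7, -1.3, 9.0]
```

```bash
python3 -m handwheel '0.034 0 -0.2 0 0 0 1;0.034 0 -0.2 0 0 0 1;0 0 0 0 0 0 1;0 0 0 0 0 0 1'; python3 -m handwheel '0 0 0 0 0 0 0;0 0 0 0 0 0 0;0 0 0 0 0 0 0;0 0 0 0 0 0 0;0 0 0 0 0 0 0;0 0 0 0 0 0 0' 20;  python3 -m handwheel '0.34 0 -2 0 0 0 0;0.4 0 -2.3 0 0 0 0;0.4 0 -2.3 0 0 0 0;0 0 0 0 -0.178 0 0;0 0 0 0 0 0 0;0 0 0 0 0 0 0'; python3 -c "
from h import *
go([465,-115.5,180])"
```

```text
time: 18.73
eef_pos: [464.7, -114.8, 133.4]
ee_rot: [-0.064, 0.717, 0.692, 0.059]
ft_force: [1.0, -2.5, 4.7]
gripper_width: 41.6
gripper_force: 30.0
time: 19.48
eef_pos: [464.6, -114.8, 133.4]
ee_rot: [-0.064, 0.717, 0.692, 0.059]
ft_force: [-0.1, -0.2, 0.3]
gripper_width: 93.4
gripper_force: 0.0
time: 20.23
eef_pos: [465.1, -114.6, 200.3]
ee_rot: [-0.003, 0.719, 0.695, -0.005]
ft_force: [-1.1, -1.0, -0.4]
gripper_width: 94.0
gripper_force: 0.0
pos [ 465.07 -114.64  200.32] x [ 0.03  1.   -0.  ] z [-0.01 -0.   -1.  ] yaw 88.0991702976693 j [ 0.14  0.13 -0.04  2.04  0.01  0.99  0.06]
shift cm [-0.08  0.02  2.03]
```

```bash
python3 - <<'E'
from h import *
K,T=cam("wrist"); im=ctrl.get_image("wrist"); cv2.imwrite("pics/w5.png",im); np.savez("w5",K=K,T=T)
L=[465,-115.5]; p=proj(K,T,[[*L,114],[*L,143.5]]); print("pred",p)
g=cv2.medianBlur(cv2.cvtColor(im,cv2.COLOR_BGR2GRAY),3); x,y=p[0]; b=[int(max(0,x-100)),int(max(0,y-100)),int(x+100),int(min(420,y+100))]
c=cv2.HoughCircles(g[b[1]:b[3],b[0]:b[2]],cv2.HOUGH_GRADIENT,1,6,param1=100,param2=10,minRadius=52,maxRadius=75)
for u in c[0][:3]: q=u[:2]+[b[0],b[1]]; P=plane(K,T,[q,q+[u[2],0],q-[0,u[2]]],114); print("disc",q,u[2],P[0],np.linalg.norm(P[1:]-P[0],axis=1))
x,y=p[1]; k=blob(im,[int(x-45),int(y-45),int(x+45),int(y+45)],45); print("knob",k.min(0),k.max(0),cv2.minEnclosingCircle(k))
E
```

```text
pred [[277.99 217.28]
 [277.68 228.88]]
disc [278.5 213.5] 57.7 [ 465.55 -112.09  114.  ] [49.61 49.33]
disc [277.5 206.5] 64.3 [ 464.89 -105.8   114.  ] [54.92 53.97]
disc [288.5 215.5] 70.0 [ 474.12 -114.15  114.  ] [60.23 59.4 ]
knob [248 189] [306 252] ((276.8888854980469, 220.6984100341797), 31.85081672668457)
```

```bash
python3 -m handwheel '0 0 2 0 0 0 0;0 0 2 0 0 0 0;0 0 1 0 0 0 0;0 0 0 0 0 0 0;0 0 0 0 0 0 0' | egrep 'time|pos|ft'; python3 - <<'E'
from h import *
K,T=cam("wrist"); im=ctrl.get_image("wrist"); cv2.imwrite("pics/w6.png",im); np.savez("w6",K=K,T=T)
print(proj(K,T,[[465,-115.5,114],[465,-115.5,143.5],[465,-112,114]]))
im5=cv2.imread("pics/w5.png")
a=cv2.resize(im[120:320,180:380],(600,600),interpolation=2)
w=cv2.resize(im[200:270,190:250],(200,233),interpolation=cv2.INTER_LANCZOS4); w5=cv2.resize(im5[195:255,205:255],(200,240),interpolation=cv2.INTER_LANCZOS4)
r=np.zeros((600,200,3),np.uint8); r[:233]=w; r[300:540]=w5
cv2.imwrite("pics/c6.png",np.hstack([a,r])); go([465,-115.5,133])
E
```

```text
time: 20.9
eef_pos: [465.1, -115.4, 150.9]
ft_force: [0.7, -0.2, -0.2]
[[277.38 237.31]
 [276.95 254.7 ]
 [277.21 232.7 ]]
pos [ 465.1  -115.32  151.  ] x [ 0.03  1.   -0.  ] z [-0.01 -0.   -1.  ] yaw 88.02707617728862 j [ 0.14  0.19 -0.04  2.09  0.02  0.87  0.06]
shift cm [-0.01  0.01  1.8 ]
```

View pics/c6.png

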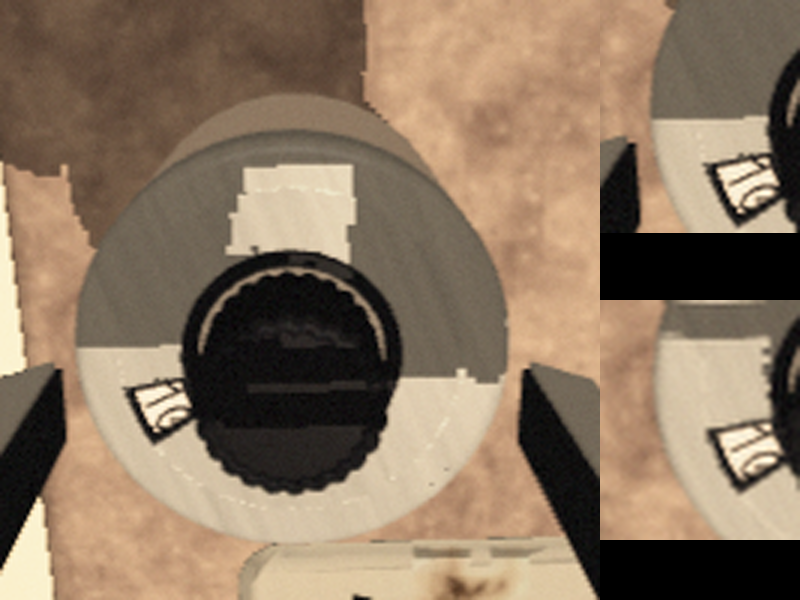

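The crop shows the lid seated on the jar. The disc centre is at about (277.5,232), the knob is centred, and the window at (234,256) holds a two-stroke figure lying on its side. I'll rectify the window patch to read it.

```bash
cat >> h.py <<'E'
def window(im,K,T,C,px,z=111.8):
    W=plane(K,T,px,z)[0]; a=np.arctan2(W[1]-C[1],W[0]-C[0]); print("window dir deg",np.degrees(a),"r",np.hypot(*(W[:2]-C)))
    er=np.array([np.cos(a),np.sin(a)]); et=np.array([np.sin(a),-np.cos(a)])   # outward up, et = right when outward is up
    n=2.2; u=np.arange(-8,8.01,1/n); v=np.arange(8,-8.01,-1/n*1.0)
    P=np.array([[*(W[:2]+er*b+et*t),z] for b in v for t in u]); q=proj(K,T,P).astype(np.float32).reshape(len(v),len(u),2)
    return cv2.remap(im,q[...,0],q[...,1],cv2.INTER_CUBIC), a
def ascii(p):
    g=cv2.cvtColor(p,cv2.COLOR_BGR2GRAY).astype(float); l,h=np.percentile(g,[5,95]); s=" .-+*#@"[::-1]
    for r in g: print("".join(2*s[int(np.clip((v-l)/(h-l),0,.999)*7)] for v in r))
E
python3 - <<'E'
from h import *
z=np.load("w6.npz"); im=cv2.imread("pics/w6.png"); p,a=window(im,z["K"],z["T"],np.array([465,-112.3]),[[234,256]]); ascii(p)
E
```

```text
window dir deg -151.24570211766985 r 36.95869858701006
........----........------..............................................
  ..--++++++++++++++++++++++--++----------..............................
  ..--****##################************++------------..................
  ..++**@@@@@@@@@@@@@@@@@@@@@@@@@@##@@@@##********++++++--------....--..
....--**##@@@@@@@@@@@@@@@@@@@@@@@@@@@@@@@@@@@@@@########******++--++++--
....--**##@@@@@@@@@@@@@@@@@@@@@@@@@@@@@@@@@@@@@@@@@@@@@@@@@@##****####**
....--**@@@@@@@@@@****@@@@##**++**######@@@@@@@@@@@@@@@@@@@@@@@@@@@@@@@@
....++**@@@@@@@@**....++++--....  --------******##@@@@@@@@@@@@@@@@@@@@@@
....--**@@@@@@##++....----                ........++**##****##@@@@@@@@@@
....--**##@@@@##++--++++++..                      ..------..++****##@@@@
....--**@@@@@@@@####******++..                ....          ......--##@@
....--**@@@@@@@@@@##++--++++--                ----..              ..++@@
....--**@@@@@@@@##++..  ..++++..            ..++++..              --**##
....--**@@@@@@@@**--    ..--**++..          ..++++..              --**##
....--++##@@@@##++..   
[... 882 characters left out ...]
+--..        ..++++..      ..++**##**----..
++------++##@@##**++----++++++..          ..++++......--++**####++--....
##**++--++##@@@@##********++--..          ..++**++++++**##@@@@##++--....
@@##******@@@@@@@@##@@##**--..            --**######++++##@@##**++......
@@@@######@@@@@@@@@@@@##++..              --######**----**##**++--......
@@@@@@@@@@@@@@@@@@@@@@##----..            --****--..  --**##**--........
@@@@@@@@@@@@@@@@@@@@@@@@****++++------....++**++..    --**##**--........
@@@@@@@@@@@@@@@@@@@@@@@@@@@@@@########********++..  ..++####++..........
@@@@@@@@@@@@@@@@@@@@@@@@@@@@@@@@@@@@@@@@@@######++--++####**--..........
@@@@@@@@@@@@@@@@@@@@@@@@@@@@@@@@@@@@@@@@@@@@@@@@@@####@@##++............
```

```bash
python3 -m handwheel '0 0 -2.5 0 0 0 0;-2.3 -0.75 0 0 0 0 0;-2.3 -0.75 0 0 0 0 0;-2.3 -0.75 0 0 0 0 0;-2.3 -0.75 0 0 0 0 0;0 0 2.3 0 0 0 0;0 0 2.4 0 0 0 0;0 0 2.2 0 0 0 0;0 0 0 0 0 0 0;0 0 0 0 0 0 0' | egrep 'time|pos|ft'; python3 - <<'E'
from h import *
K,T=cam("wrist"); ims=[ctrl.get_image("wrist") for _ in range(4)]; im=np.mean(ims,axis=0).astype(np.uint8); cv2.imwrite("pics/w7.png",im); np.savez("w7",K=K,T=T)
C=np.array([465,-113.]); a=np.radians(-155); W=[*(C+33.2*np.array([np.cos(a),np.sin(a)])),111.8]; th=np.linspace(0,6.28,200)
q=proj(K,T,np.c_[C[0]+52*np.cos(th),C[1]+52*np.sin(th),0*th+114]); print(proj(K,T,W),q.min(0),q.max(0))
g=cv2.cvtColor(im,cv2.COLOR_BGR2GRAY); x,y=proj(K,T,W)[0]; p=cv2.resize(im[int(y)-30:int(y)+30,int(x)-30:int(x)+30],(600,600),interpolation=2)
np.save("win",p); cv2.imwrite("pics/c7.png",p)
E
```

```text
time: 22.2
eef_pos: [431.7, -206.5, 108.2]
ft_force: [0.1, -0.6, 0.3]
[[277.76 122.28]] [232.64 -32.49] [443.94 193.  ]
```

```bash
python3 - <<'E'
from h import *
im=cv2.imread("pics/w7.png"); ascii(im[96:150,250:306])
E
```

```text
--........  ....................................................--**##@@@@@@@@@@@@@@**++++++##@@@@@@@@@@@@@@@@@@
********........................................................--**##@@@@@@@@@@@@@@**++++**@@@@@@@@@@@@@@@@@@@@
********..  ....................................................--**##@@@@@@@@@@@@@@**++++##@@@@@@@@@@@@@@@@@@@@
********--......................................................--++##@@@@@@@@@@@@@@**++++##@@@@@@@@@@@@@@@@@@@@
********..  ........................................................++@@@@@@@@@@@@@@**++++##@@@@@@@@@@@@@@@@@@@@
********--..........................................................++@@@@@@@@@@@@@@**++++##@@@@@@@@@@@@@@@@@@@@
********--..........................................................++@@@@@@@@@@@@@@**++++**@@@@@@@@@@@@@@@@@@@@
********--    ......................................................++@@@@@@@@@@@@@@##++++++##@@@@@@@@@@@@@@@@@@
********--..........................................................--@@@@@@@@@@@@@@##++++++++##@@@@@@@@@@@@@@@@
**++++++--..  ......................................................--##@@@@@@@@@@@
[... 4301 characters left out ...]
..................    
************************--............++++..  ......................................  ......................    
************************--................      ..................................  ..  ........................
********************************--......  ............  ..........................  ..  ........................
********************************--........    ..    ..................  ..........    ..........................
********************************++........      ......................    ........    ..    ....................
********************************++..............  ....................    ........        ......      ..........
```

```bash
python3 -m handwheel '0 0 -2.3 0 0 0 0;0 0 -2.3 0 0 0 0;0 0 -2.2 0 0 0 0;2.35 0.75 0 0 0 0 0;2.35 0.75 0 0 0 0 0;2.35 0.75 0 0 0 0 0;2.35 0.75 0 0 0 0 0;0 0 0 0 0 0 0;0 0 0 0 0 0 0' | egrep 'time|pos|ft'; python3 - <<'E'
from h import *
go([465.2,-113.5,133.5])
s=ctrl.read_state();q=s["ee_rot"];print(R.from_quat([q[1],q[2],q[3],q[0]]).as_matrix())
E
```

```text
time: 23.52
eef_pos: [464.9, -113.5, 174.6]
ft_force: [-0.1, -0.2, 0.2]
pos [ 464.93 -113.55  174.59] x [ 0.03  1.   -0.01] z [-0.01 -0.   -1.  ] yaw 88.03264104891417 j [ 0.13  0.16 -0.04  2.07  0.01  0.93  0.05]
shift cm [0.03 0.07 4.11]
[[ 0.03  1.   -0.01]
 [ 1.   -0.03 -0.  ]
 [-0.01 -0.01 -1.  ]]
```

Position is right, so I'll descend, grip and press gently.

```bash
python3 -m handwheel '0 0.05 1.4 0 0 0 0;0 0 1.4 0 0 0 0;0 0 1.3 0 0 0 0;0 0 0 0 0 0 0;0 0 0 0 0 0 1;0 0 0 0 0 0 1;0 0 0 0 0 0 1;0 0 0 0 0 0 1;0 0 0 0 0 0 1;0 0 0 0 0 0 1;0 0 0 0 0 0 1;0 0 0 0 0 0 1' 30; python3 -m handwheel '0 0 0.1 0 0 0 1;0 0 0.1 0 0 0 1;0 0 0.1 0 0 0 1;0 0 0 0 0 0 1' | egrep 'pos|ft'
```

```text
time: 25.02
eef_pos: [465.1, -113.2, 133.4]
ee_rot: [-0.002, 0.719, 0.695, -0.005]
ft_force: [-3.1, 0.3, 3.6]
gripper_width: 41.6
gripper_force: 30.0
eef_pos: [465.1, -113.2, 130.4]
ft_force: [-2.6, -0.3, 6.3]
```

```bash
for i in 1 2; do python3 -m handwheel '0 0 0.08 0 0 0 1;0 0 0.08 0 0 0 1;0 0 0 0 0 0 1' | egrep 'pos|ft'; done
```

```text
eef_pos: [465.1, -113.2, 128.9]
ft_force: [-3.8, 0.3, 8.5]
eef_pos: [465.1, -113.3, 127.4]
ft_force: [-3.0, 1.8, 11.4]
```

```bash
python3 -m handwheel '0 0 0 0 0 -0.1 1;0 0 0 0 0 -0.1 1;0 0 0 0 0 -0.1 1;0 0 0 0 0 0 1'; python3 -m handwheel '0 0 0 0 0 -0.16 1;0 0 0 0 0 -0.16 1;0 0 0 0 0 -0.16 1;0 0 0 0 0 -0.16 1;0 0 0 0 0 -0.16 1;0 0 0 0 0 -0.16 1;0 0 0 0 0 -0.16 1;0 0 0 0 0 -0.15 1;0 0 0 0 0 0 1;0 0 0 0 0 0 1'; python3 -c "
from h import *
go([465.2,-113.5,133.5])"
```

```text
time: 26.78
eef_pos: [464.5, -113.4, 127.2]
ee_rot: [-0.003, 0.607, 0.795, -0.005]
ft_force: [-7.2, -0.3, 10.7]
gripper_width: 40.8
gripper_force: 30.0
time: 28.02
eef_pos: [464.8, -114.3, 127.4]
ee_rot: [-0.005, 0.018, 1.0, -0.003]
ft_force: [-5.6, -5.0, 11.1]
gripper_width: 41.6
gripper_force: 30.0
pos [ 464.84 -114.35  127.43] x [-1.    0.04  0.01] z [-0.01 -0.01 -1.  ] yaw 177.9541965701712 j [ 0.34  0.23 -0.27  2.1   0.09  0.83  1.55]
shift cm [-0.03  0.08 -0.61]
```

```bash
python3 -m handwheel '0 0 -0.1 0 0 0 1;0 0 -0.1 0 0 0 1;0 0 -0.1 0 0 0 1;0 0 -0.1 0 0 0 1;0 0 -0.1 0 0 0 1;0 0 -0.08 0 0 0 1;0 0 0 0 0 0 1'|egrep 'pos|ft'; python3 -m handwheel '0 0 0 0 0 0 0;0 0 0 0 0 0 0;0 0 0 0 0 0 0;0 0 0 0 0 0 0;0 0 0 0 0 0 0;0 0 -2 0 0 0 0;0 0 -2.2 0 0 0 0;0 0 0 0 0 0 0;0 0 0 0 0 0 0'; python3 - <<'E'
from h import *
K,T=cam("wrist"); ims=[ctrl.get_image("wrist") for _ in range(3)]; im=np.mean(ims,axis=0).astype(np.uint8); cv2.imwrite("pics/w8.png",im); np.savez("w8",K=K,T=T)
a=np.radians(-155); W=proj(K,T,[465+33.2*np.cos(a),-113.5+33.2*np.sin(a),111.8])[0]; print(W); x,y=W.astype(int); ascii(im[y-24:y+24,x-26:x+26])
E
```

```text
eef_pos: [464.9, -114.1, 133.0]
ft_force: [-2.7, -4.8, 5.5]
time: 30.02
eef_pos: [465.3, -113.0, 174.5]
ee_rot: [-0.005, 0.017, 1.0, -0.002]
ft_force: [0.5, -0.1, -0.2]
gripper_width: 93.7
gripper_force: 0.0
[256.7  189.15]
                    ........                  ..--++++++--------------------------------....------------
                  ......                ..--++++++------------------....................................
                ....                ..--++++----------------............................................
              ..                ----++----------------........................--..------------------....
            ..              ----++--------------................--....--------------------------------..
          ..            ..----------------................----------..--------------------..------..--..
                      --++----------------..........--....------------------------------------------....
                  ----------------............------..------------------------------..----------........
                ----------------....
[... 3463 characters left out ...]
--------++##@@@@@@@@@@@@@@++--..    --@@@@@@@@@@@@@@@@@@@@@@@@@@@@@@@@
----------------------------------------++##@@@@@@@@@@@@**++....----++##@@@@@@@@@@@@@@@@@@@@@@@@@@@@@@@@
--------------------------------------++##@@@@@@@@@@@@**..  ++@@@@@@@@@@@@@@@@@@@@@@@@@@@@@@@@@@@@@@@@@@
--------------------------------------**@@@@@@@@@@@@**..  --@@@@@@@@@@@@@@@@@@@@@@@@@@@@@@@@@@@@@@@@@@@@
------------------------------------**@@@@@@@@@@@@++..    ++@@@@@@@@@@@@@@@@@@@@@@@@@@@@@@@@@@@@@@@@@@@@
----------------------------------++@@@@@@@@@@@@++..--****##@@@@@@@@@@@@@@@@@@@@@@@@@@@@@@@@@@@@@@@@@@@@
--------------------------------++##@@@@@@@@@@++..--##@@@@@@@@@@@@@@@@@@@@@@@@@@@@@@@@@@@@@@@@@@@@@@@@@@
```

```bash
python3 - <<'E'
from h import *
im=cv2.imread("pics/w8.png"); a=cv2.resize(im[110:330,170:390],(590,590),interpolation=2); b=cv2.resize(np.rot90(im[160:210,235:280],2),(205,228),interpolation=2)
r=np.zeros((590,205,3),np.uint8); r[:228]=b; cv2.imwrite("pics/c8.png",np.hstack([a,r]))
z=np.load("w8.npz"); print(proj(z["K"],z["T"],[[465,-113.5,114],[465,-113.5,143.5],[465,-113.5,139]]))
E
```

```text
[[276.35 226.71]
 [276.09 240.3 ]
 [276.14 238.  ]]
```

View pics/c8.png

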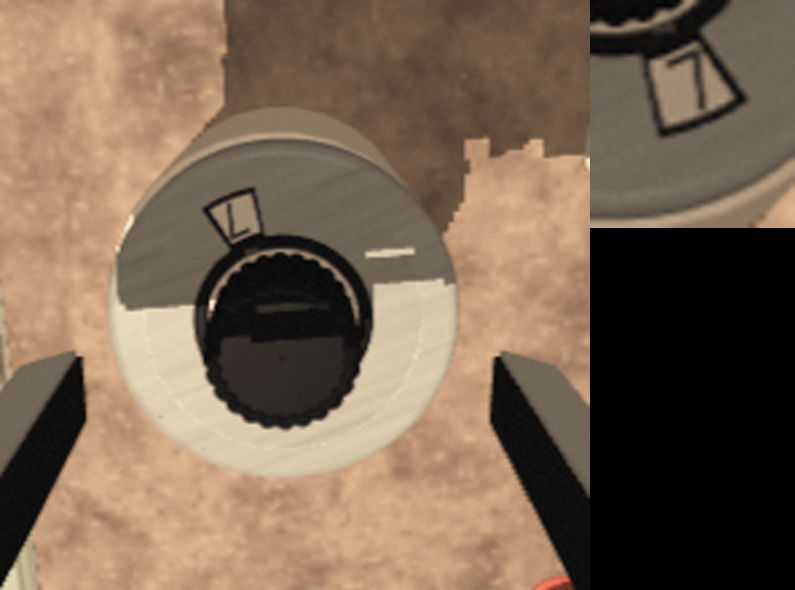

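The picture shows a clear 7 in the window, the lid seated level on the jar, and the open fingers above and clear of the knob.

```bash
python3 -c "
from plant import ctrl
print(ctrl.hand_in())"
```

```text
the job is handed in; nothing more can be done
None
```

The job is handed in at about 30 s: the lid is pressed home on the jar, the 7 stands in the window, the dial sprang back up, the gripper is open and clear, and no other item was touched.

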